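# Find the heavy side of a wheel on the balancing stand

## Task

The metal wheel on the balancing stand has a heavy side that cannot be seen: turn the wheel by hand, feel from the effort which side is heavy, and turn it until the heavy side is at the very bottom. Finish holding the wheel still there, gripped by one of its pegs or its rim between the fingers; the program ends while still holding it. Leave the tools and small things lying around where they are.

Things in the scene. Friction and masses are not known exactly. Their poses are not given: they have to be found in the camera images.
- stand: Grey balancing stand, fixed to the cupboard top; origin on the surface straight below the wheel's centre. z up; x level along the axle, from the wheel to the pedestal (roughly away from the robot); y level in the wheel's plane, to the robot's left. Foot plate 160x130x12 mm, from 52 mm ahead of to 108 mm behind the origin.
- bearing (a point): Middle of the bearing housing (56 mm across, 44 mm long, on the axle) on top of the stand's pedestal, 72 mm behind the wheel's centre. Nothing of the stand is nearer than 43 mm behind the wheel's middle plane or higher than 28 mm above the axle, but for the foot plate and the spindle; nothing stands in front of the wheel.
- wheel_mid (a point): Centre of the wheel, on its axle, 130 mm above the surface. Upright metal disc 160 mm across, 18 mm thick; hub 38 mm across, 14 mm proud in front, 12 mm behind. Six equal round grip pegs, 10 mm thick and 42 mm long, stand out of its front face towards the robot, parallel to the axle, 60 mm from it, every 60 degrees. The looks of the wheel do not tell the heavy side.
- slot_peg (a point): Middle of one grip peg, 21 mm in front of the wheel's front face (30 mm ahead of wheel_mid), 60 mm from the axle: the peg that has a short dark radial slot on the wheel face between it and the hub. Straight above the axle when joint wheel is 0. The other pegs follow every 60 degrees round the axle.
- core_mid (a point): Middle of the core hidden inside the wheel, on the axle at the wheel's centre; it is fast in the wheel and turns with it. The core's weight (about 0.5 kg) sits to one side, 54 mm from the axle, on a side that differs each time and is to be found by feel.
- wheel (a joint): Wheel angle, rad; grows as the top of the wheel moves to the robot's left. 0: slotted peg straight up; turns 1.5 turns either way. It stays where it is left: the bearing drags about 0.36 N m both ways. The heavy side adds up to 0.23 to 0.34 N m when level with the axle, none straight up or down: turning is harder while it rises, easier while it sinks. Its direction is unknown beforehand.
- screwdriver_1: screwdriver, 198 mm long; loose bystander, leave where it is (origin at its underside)
- spanner_1: open-ended spanner, 168 mm long, flat; loose bystander, leave where it is (origin at its underside)
- wood_block_1: wooden block, 42x70x30 mm; loose bystander, leave where it is (origin at its underside)
- pliers_1: pliers, 164 mm long; loose bystander, leave where it is (origin at its underside)
- chalk_tin_1: small round tin, 50 mm across, 29 mm high; loose bystander, leave where it is (origin at its underside)
- nut_big_1: hexagon nut, 24 mm wide, 12 mm high; loose bystander, leave where it is (origin at its underside)

How it is judged (in metres and radians):
On the way:
1. the wheel, touched by the fingers, has been turned noticeably from where it stood (distance of slot_peg from where it was at the start of the episode above 0.02 m and contact force between the fingers and wheel above 0.5 N), for 0.1 s.
At the end, for the whole second after the job is handed in: the wheel is still, its heavy side within 0.3 rad (17 degrees) of straight down below the axle, and the fingers are still gripping the wheel (more than 2 N) (angle between core_mid's own z axis and vertical below 0.3 rad and velocity of joint wheel between -0.08 and 0.08 rad/s and contact force between the fingers and wheel above 2 N); the arm keeps its last pose, push and grip.
It fails at once if a bystander (tool, block, tin or nut) is moved by more than 40 mm (distance of any of screwdriver_1, spanner_1, wood_block_1, pliers_1, chalk_tin_1, nut_big_1 from where it was at the start of the episode above 0.04 m).
It also fails if it takes over 72 s, if anything falls off the work surface, if the arm or the gripper's body presses on something with over 40 N, if the wrist force passes 120 N, or if a joint passes its speed limit or range.

## Robot

A 6-joint arm with a two-finger parallel gripper is mounted at the origin on a cart in front of the work surface, level with it; the furniture and walls round the work are solid. World frame = base frame: x ahead of the robot, y to its left, z up, the work surface at z = 0. Lengths are in m, angles in degrees, forces in N, time in s.
With the tool pointing down it reaches from about 0.25 to 0.775 m from the base axis. Payload 4 kg.
Tool frame: the origin (TCP) lies midway between the tips of the shut fingers; the grasp point (between the pads) lies 19 mm behind it; z points along the fingers, y is the line along which they close (so a half turn about z gives the same grasp; the last joint's range is limited). The gripper opens to 94 mm and grips with 3 to 60 N. Pads are 16 mm wide; open, the fingers measure 119 mm over their backs; the gripper's body (75 mm by 177 mm) begins 78 mm behind the grasp point.
Start: joints at [-76.152, 4.996, 78.535, -0, 96.463, -5.907], TCP at [0.186, -0.518, 0.206] pointing down, gripper open.
Joint ranges: [-177.83, 177.83], [-43.37, 116.18], [15.69, 146.23], [-61.86, 241.86], [9.47, 152.12], [-147.06, 147.06]. Speed limits (degrees/s): [159.86, 159.86, 180, 180, 180, 180].

## Interface

Orientations are given as [roll, pitch, yaw] about the fixed x, y, z axes, in that order (R = Rz(yaw) Ry(pitch) Rx(roll)).
In Python, from station import ctrl, cams gives the robot as it stands. The module is installed in compiled form; this text tells all that it offers.
- The arm moves only by the shell command python3 -m handwheel 'ROWS' [OPENING] [FORCE]. ROWS is JSON, one flat list of numbers, 4 for each row, row after row: the shift along the tool's x, y, z in mm, then the turn about the tool's z in degrees. In form: [x, y, z, spin, x, y, z, spin, ...]. A call has 1 to 12 rows; each row shifts and turns the commanded pose from where the row before left it, along the tool's axes as they then stand; what a row does not reach is not made up. A row lasts 1/10 s, in which the tool goes at most 50 mm and 8.59 degrees, less where a joint would pass 70% of its speed; a pose out of reach is approached as far as the arm can. A call is refused whole if a number of a shift passes 50 or a number of a turn 8.59, either way. A call with a gripper value outside its range is refused whole. OPENING is the closure, from 0 (fully open) to 1 (shut), set as the call begins (- or left out, the last holds). The fingers move at their own pace and stop on an object; FORCE is the grip in N (left out, the last holds). Time passes only in rows, so rows that do not move let the fingers close. It gives the time, the measured TCP pose, the force, the opening and the grip force at its end, in the units of the state.
- ctrl.get_obs(): the state, without advancing time (a new reading comes with each control period).
- cams.capture(name): name is "scene" or "side" or "wrist"; returns the picture (400x640x3 uint8, red, green, blue); there is no depth.
- cams.camera_model(name): a dict with "intrinsics" (3x3 intrinsics, pixels), "cam_to_world" (4x4, takes a point from camera to world coordinates). Camera axes: x right, y up, looking along -z (the intrinsics and any distortion apply to the point x, -y, -z); pixel columns grow to the right and rows downward; lengths in m; the calibration is good to about 2 mm. A picture is of the moment at which its call begins: read the wrist's pose just before it. camera_model takes no time and is no camera call; for the wrist camera it gives the pose at the moment of the call.
- ctrl.hand_in(): hands the job in; it is judged then, once.
The state is a dict: "time": time; "qpos": joint angles; "joint_velocities": joint speeds; "tau": joint torques, N m; "position": TCP position; "orientation": TCP orientation; "force": force on the tool from outside, world axes, zero at the start; "torque": the same for the moment, N m; "gripper_width": opening from 0.0 (shut) to 1.0 (fully open); "gripper_force": force on a finger pad.
Only numpy, scipy, OpenCV 4.12 (cv2) and the standard library are available. Lean on these libraries where they do the work, as an engineer would, in place of code of your own. Each camera call takes 0.05 s, during which the arm holds its last target. There are 200 camera calls.

## Working session

There is one attempt and no reset: what is moved stays moved. The work goes in short steps, Python scripts to look and compute and a shell command to move; the robot and the scene stay as the last step left them, time stands still between calls to the robot, and variables do not carry over. Pictures are saved under pics/ and viewed, at most 10 in all, crops included, and the job is handed in when it is done.

```bash
mkdir -p pics
python3 - <<'E'
from station import ctrl,cams
import cv2,numpy as np
o=ctrl.get_obs();print(o)
for n in("scene","side"):
    im=cams.capture(n);cv2.imwrite(f"pics/{n}0.png",im[...,::-1])
    m=cams.camera_model(n);print(n,np.round(m["intrinsics"],1).tolist(),np.round(m["cam_to_world"],3).tolist(),m.keys())
E
```

```text
{'time': 0.0, 'qpos': array([-7.61517430e+01,  5.03845932e+00,  7.86221405e+01,  3.32709015e-04,
        9.64638237e+01, -5.90728697e+00]), 'joint_velocities': array([ 0.00974228, -0.01356127, -0.00452794, -0.06043494,  0.05262858,
       -0.10020541]), 'tau': array([-5.61973102e-04, -3.40189326e+01, -3.02427363e+01,  7.17200479e-02,
        3.32195393e-02, -1.71275174e-04]), 'position': array([ 0.18577055, -0.51710077,  0.20433345]), 'orientation': array([-1.79876271e+02, -1.31344590e-02,  1.97555669e+01]), 'force': array([-0.70051635, -0.49686228, -0.22462397]), 'torque': array([ 0.0180809 , -0.01296742,  0.01155071]), 'gripper_force': 0.0, 'gripper_width': 0.9996608502998563}
scene [[492.2, 0.0, 307.4], [0.0, 492.2, 197.8], [0.0, 0.0, 1.0]] [[-0.872, 0.331, -0.36, -0.064], [-0.489, -0.581, 0.65, 0.963], [0.006, 0.743, 0.669, 1.127], [0.0, 0.0, 0.0, 1.0]] dict_keys(['intrinsics', 'cam_to_world'])
side [[363.4, 0.0, 318.7], [0.0, 363.4, 199.5], [0.0, 0.0, 1.0]] [[0.932, 0.229, -0.283, 0.158], [-0.364, 0.572, -0.735, -0.842], [-0.006, 0.787, 0.616, 0.852], [0.0, 0.0, 0.0, 1.0]] dict_keys(['intrinsics', 'cam_to_world'])
```

View pics/scene0.png

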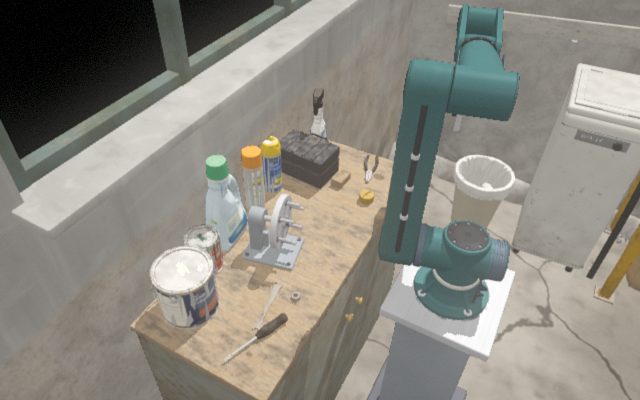

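View pics/side0.png

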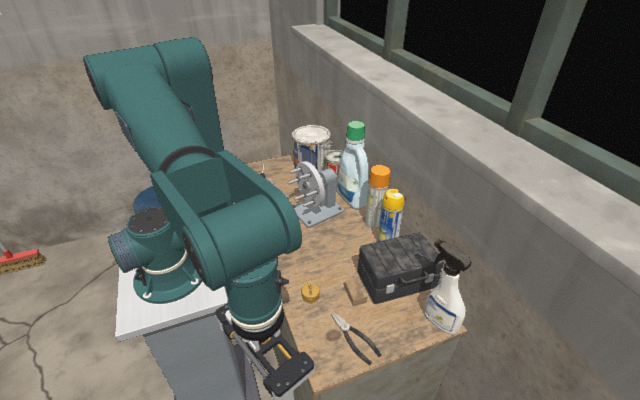

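Run:
```python
import cv2,numpy as np
a=cv2.imread("pics/scene0.png")[180:280,230:320];b=cv2.imread("pics/side0.png")[145:235,275:365]
f=lambda i:cv2.resize(i,None,fx=6,fy=6,interpolation=cv2.INTER_CUBIC)
a=f(a)[:600,:400] if 0 else cv2.resize(a,(390,433),interpolation=2);b=cv2.resize(b,(400,400),interpolation=2)
c=np.zeros((433,790,3),np.uint8);c[:,:390]=a;c[:400,390:]=b
cv2.imwrite("pics/crop1.png",c)
```

```text
(no output)
```

View pics/crop1.png

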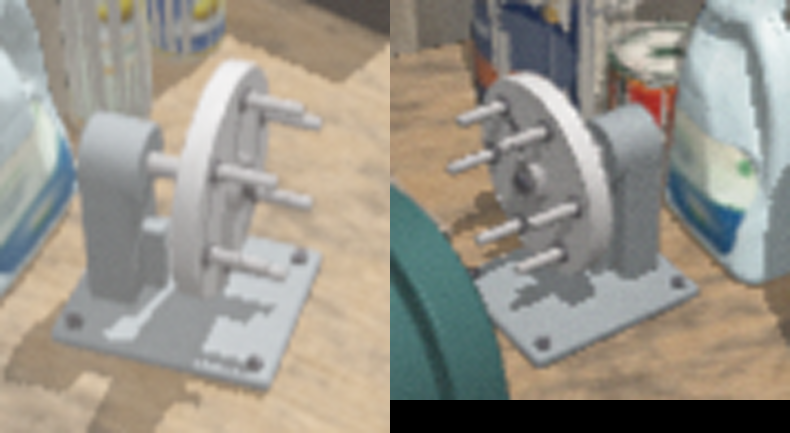

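```bash
cat > h.py <<'E'
import numpy as np
from station import ctrl,cams
def ray(n,u,v,m=None):
    m=m or cams.camera_model(n);K=m["intrinsics"];T=m["cam_to_world"]
    d=np.linalg.inv(K)@[u,v,1];return T[:3,3],T[:3,:3]@(d*[1,-1,-1])
def onz(n,u,v,z):
    o,d=ray(n,u,v);return o+d*(z-o[2])/d[2]
def onplane(n,u,v,p,nn):
    o,d=ray(n,u,v);return o+d*((p-o)@nn)/(d@nn)
E
python3 - <<'E'
from h import *
sc=lambda x,y:("scene",230+x*90/390,180+y*100/433)
sd=lambda x,y:("side",275+(x-390)/4.444,145+y/4.444)
A,B,C=[onz(*sc(*p),.012) for p in((322,250),(270,380),(53,338))]
D,E=[onz(*sd(*p),.012) for p in((540,360),(698,288))]
for p in(A,B,C,D,E):print(p.round(3))
fr=(A+D)/2
x=(C-B)/np.linalg.norm(C-B)+(E-D)/np.linalg.norm(E-D);x/=np.linalg.norm(x);yw=np.degrees(np.arctan2(x[1],x[0]))
y=np.array([-x[1],x[0],0]);o=(fr+B)/2+.052*x;o[2]=0;print("yaw",yw,"origin",o)
w=o+[0,0,.13]
# peg tips: plane 51mm ahead
for f,l in((sc,[(318,122),(303,106),(275,180),(310,200),(285,268)]),(sd,[(460,118),(450,167),(480,238),(518,268)])):
    for p in l:
        q=onplane(*f(*p),w-.051*x,x)-w;print(f is sc,p,"y %.3f z %.3f r %.3f ang %.1f"%(q@y,q[2],np.hypot(q@y,q[2]),np.degrees(np.arctan2(q@y,q[2]))))
E
```

```text
[0.454 0.045 0.012]
[0.425 0.167 0.012]
[0.573 0.209 0.012]
[0.458 0.036 0.012]
[0.608 0.07  0.012]
yaw 14.218211136886131 origin [0.49071429 0.11660586 0.        ]
True (318, 122) y -0.058 z 0.009 r 0.059 ang -81.3
True (303, 106) y -0.022 z 0.057 r 0.060 ang -20.9
True (275, 180) y 0.044 z 0.051 r 0.067 ang 40.5
True (310, 200) y -0.038 z -0.046 r 0.060 ang -140.6
True (285, 268) y 0.024 z -0.050 r 0.056 ang 153.9
False (460, 118) y 0.029 z 0.052 r 0.060 ang 29.3
False (450, 167) y 0.050 z -0.004 r 0.050 ang 95.1
False (480, 238) y 0.010 z -0.050 r 0.051 ang 168.4
False (518, 268) y -0.043 z -0.044 r 0.062 ang -135.7
```

```bash
cat >> h.py <<'E'
from scipy.spatial.transform import Rotation as Ro
YW=np.radians(14.2);X=np.array([np.cos(YW),np.sin(YW),0]);Y=np.array([-X[1],X[0],0]);O=np.array([.4907,.1166,0])
def pt(x,y,z):return O+x*X+y*Y+[0,0,z]
def delta(w):
    o=ctrl.get_obs();R=Ro.from_euler("xyz",o["orientation"],degrees=True).as_matrix();return (R.T@(w-o["position"])*1000).round(1)
def local():
    p=ctrl.get_obs()["position"]-O;return (np.array([p@X,p@Y,p[2]])*1000).round(1)
E
python3 - <<'E'
from h import *
print(delta(pt(-.040,-.021,.27)))
E
```

```text
[ 459.4 -476.5  -64.5]
```

```bash
python3 -m handwheel '[0,0,-20,2,0,0,-25,2,0,0,-20,1.5,0,0,0,0]' 0.45 40
python3 - <<'E'
from h import *
print(delta(pt(-.040,-.021,.27)))
E
```

```text
time: 0.5
position: [0.1862, -0.5188, 0.2735]
orientation: [179.7, -0.0, 14.3]
force: [-0.3, -0.8, 0.1]
gripper_width: 0.699
gripper_force: 0.0
[ 4.116e+02 -5.198e+02  5.000e-01]
```

```bash
python3 -m handwheel '[15,-20,0,0,30,-38,0,0,30,-38,0,0,35,-42,0,0,35,-42,0,0,35,-42,0,0,35,-42,0,0,35,-42,0,0,35,-42,0,0,30,-40,0,0,30,-38,0,0,20,-25,0,0]';python3 -m handwheel '[20,-30,0,0,15,-20,0,0,8,-8,0,0,0,0,0,0,0,0,0,0]'
python3 - <<'E'
from h import *
import cv2
print(delta(pt(-.040,-.021,.27)),local())
m=cams.camera_model("wrist");print(m["cam_to_world"].round(3).tolist(),m["intrinsics"][0])
a=cams.capture("wrist")[...,::-1];b=cams.capture("side")[...,::-1];s=cams.capture("scene")[...,::-1]
for n,i in(("w",a),("sd",b),("sc",s)):cv2.imwrite(f"pics/{n}2.png",i)
c=np.zeros((600,800,3),np.uint8);c[:400,:640]=a
c[400:600,:300]=cv2.resize(b[110:230,240:420],(300,200));c[400:,300:600]=cv2.resize(s[170:290,200:380],(300,200))
cv2.imwrite("pics/v2.png",c)
E
```

```text
time: 1.7
position: [0.4165, -0.0129, 0.2687]
orientation: [-179.9, 0.1, 14.5]
force: [-0.3, -0.9, -0.5]
gripper_width: 0.547
gripper_force: 0.0
time: 2.2
position: [0.4435, 0.0501, 0.2697]
orientation: [180.0, 0.1, 14.2]
force: [-0.7, -0.2, -0.1]
gripper_width: 0.547
gripper_force: 0.0
[ 22.1 -31.9  -0.3] [-62.  -52.9 269.7]
[[0.246, 0.936, 0.252, 0.517], [-0.969, 0.237, 0.064, 0.071], [0.0, -0.26, 0.966, 0.448], [0.0, 0.0, 0.0, 1.0]] [345.96081693   0.         316.38815284]
```

View pics/v2.png

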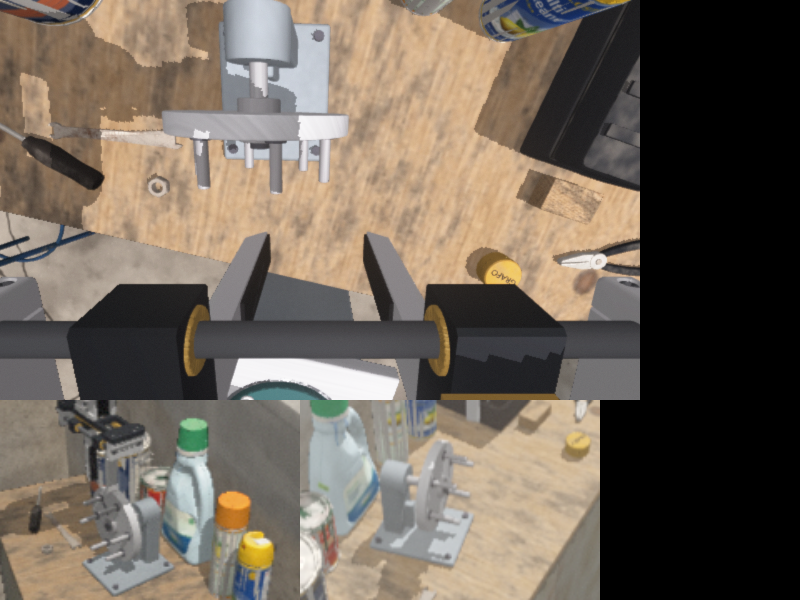

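Run:
```python
from h import *
w=pt(0,0,.13)
for u,v in((203,184),(276,187),(325,179),(249,166),(304,169)):
    q=onplane("wrist",u,v,w-.051*X,X)-w;print(u,(q@Y*1000).round(1),(q[2]*1000).round(1),np.hypot(q@Y,q[2]).round(4),"ang",np.degrees(np.arctan2(q@Y,q[2])).round(1))
# pegs at known z 0.13: check rim extremes at axle height
for u,v in((163,125),(348,122),(222,150),(328,157),(329,26),(222,26)):
    z=.13 if u in(163,348) else .012
    q=onz("wrist",u,v,z)-O;print(u,v,(q@X*1000).round(1),(q@Y*1000).round(1))
```

```text
203 48.8 19.2 0.0524 ang 68.5
276 -17.2 31.5 0.0359 ang -28.7
325 -59.8 -2.6 0.0598 ang -92.5
249 26.5 -78.8 0.0831 ang 161.4
304 -38.0 -58.1 0.0694 ang -146.8
163 125 -0.8 86.6
348 122 1.7 -80.1
222 150 -37.1 67.1
328 157 -46.0 -66.3
329 26 105.1 -66.3
222 26 105.2 57.0
```

Run:
```python
from h import *
for u,v,z in((203,184,.177),(276,187,.186),(325,179,.139),(249,166,.074),(304,169,.084)):
    q=onz("wrist",u,v,z)-O;print(u,(q@X*1000).round(1),(q@Y*1000).round(1))
print(delta(pt(-.040,-.02,.27)))
```

```text
203 -45.0 39.5
276 -45.4 -20.2
325 -48.6 -59.5
249 -47.3 22.0
304 -48.9 -38.4
[ 21.9 -33.3   0.4]
```

```bash
python3 -m handwheel '[12,-17,0,0,12,-16,0,0,0,0,20,0,0,0,30,0,0,0,20,0,0,0,15,0,0,0,10,0,0,0,7,0,0,0,0,0,0,0,0,0]';  python3 - <<'E'
from h import *
print(delta(pt(-.038,-.02,.168)),local(),ctrl.get_obs()["force"])
E
```

```text
time: 3.35
position: [0.4596, 0.0887, 0.1693]
orientation: [180.0, -0.1, 14.2]
force: [-0.7, 1.3, -0.2]
gripper_width: 0.548
gripper_force: 0.0
[-1.   0.6  1.3] [-37.  -19.4 169.3] [-0.7192063   1.34045621 -0.2444514 ]
```

Close on the peg.

```bash
python3 -m handwheel '[0,0,0,0,0,0,0,0,0,0,0,0,0,0,0,0,0,0,0,0,0,0,0,0]' 1 40;  python3 - <<'E'
from h import *
import cv2
print(local(),ctrl.get_obs()["force"],ctrl.get_obs()["torque"])
a=cams.capture("wrist")[...,::-1];b=cams.capture("side")[...,::-1]
c=np.zeros((600,640,3),np.uint8);c[:400]=a;c[400:600,:300]=cv2.resize(b[110:230,240:420],(300,200))
cv2.imwrite("pics/v3.png",c)
# arc plan from peg -20 deg, steps
for a0,a1 in((-20,40),(40,-20),(-20,-70)):
    t=np.radians(np.linspace(a0,a1,13));print(a0,a1,[(round(float(p),1),round(float(q),1)) for p,q in zip(-60*np.diff(np.sin(t)),-60*np.diff(np.cos(t)))])
E
```

```text
time: 3.95
position: [0.4595, 0.0871, 0.1687]
orientation: [179.8, -0.0, 14.2]
force: [1.5, -4.6, -0.1]
gripper_width: 0.091
gripper_force: 40.0
[-37.4 -21.  168.7] [ 1.53311648 -4.60422668 -0.06359816] [-0.84302729 -0.18738142 -0.07053606]
-20 40 [(-5.0, -1.6), (-5.1, -1.1), (-5.2, -0.7), (-5.2, -0.2), (-5.2, 0.2), (-5.2, 0.7), (-5.1, 1.1), (-5.0, 1.6), (-4.8, 2.0), (-4.6, 2.4), (-4.4, 2.8), (-4.2, 3.2)]
40 -20 [(4.2, -3.2), (4.4, -2.8), (4.6, -2.4), (4.8, -2.0), (5.0, -1.6), (5.1, -1.1), (5.2, -0.7), (5.2, -0.2), (5.2, 0.2), (5.2, 0.7), (5.1, 1.1), (5.0, 1.6)]
-20 -70 [(4.0, 1.6), (3.9, 1.9), (3.8, 2.2), (3.6, 2.5), (3.4, 2.7), (3.2, 3.0), (3.0, 3.2), (2.7, 3.4), (2.5, 3.6), (2.2, 3.8), (1.9, 3.9), (1.6, 4.0)]
```

View pics/v3.png

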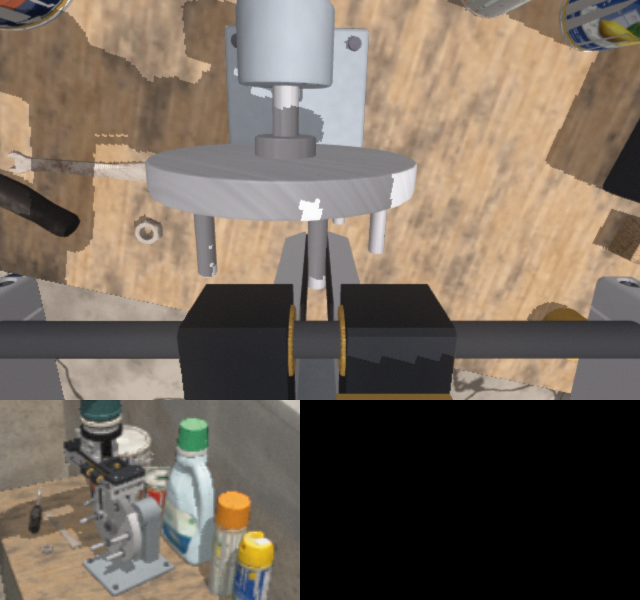

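```bash
cat > log.py <<'E'
from h import *
o=ctrl.get_obs();l=local();y,z=l[1],l[2]+19-130
a=np.arctan2(y,z);F=o["force"];ft=-(F@Y*np.cos(a)-F[2]*np.sin(a));fr=-(F@Y*np.sin(a)+F[2]*np.cos(a))
s="t %.2f ang %.1f r %.1f x %.1f Ft %.2f Fr %.2f Fx %.2f tau %.3f Mx %.3f w %.3f"%(o["time"],np.degrees(a),np.hypot(y,z),l[0],ft,fr,F@X,ft*.06,o["torque"]@X,o["gripper_width"])
print(s);open("log.txt","a").write(s+"\n")
E
m="python3 -m handwheel"
python3 log.py
python3 -m handwheel '[-5,0,0,0]' >/dev/null 2>&1 & kill $! 2>/dev/null; true
```

```text
t 4.05 ang -20.0 r 61.4 x -37.5 Ft 3.96 Fr -1.74 Fx -0.08 tau 0.238 Mx -0.955 w 0.090
```

```bash
python3 log.py
python3 -m handwheel '[0,-5,-1.6,0,0,-5.1,-1.1,0,0,-5.2,-0.7,0]' >/dev/null; python3 log.py
python3 -m handwheel '[0,-5.2,-0.2,0,0,-5.2,0.2,0,0,-5.2,0.7,0]' >/dev/null; python3 log.py
python3 -m handwheel '[0,-5.1,1.1,0,0,-5,1.6,0,0,-4.8,2,0]' >/dev/null; python3 log.py
```

```text
t 4.05 ang -20.0 r 61.4 x -37.5 Ft 3.96 Fr -1.74 Fx -0.08 tau 0.238 Mx -0.955 w 0.090
t 4.35 ang -7.3 r 62.1 x -37.0 Ft 9.08 Fr -4.10 Fx -0.32 tau 0.545 Mx -2.005 w 0.093
t 4.65 ang 7.6 r 63.0 x -36.6 Ft 8.26 Fr -8.00 Fx -2.34 tau 0.496 Mx -1.582 w 0.094
t 4.95 ang 22.7 r 62.9 x -35.8 Ft 7.54 Fr -3.61 Fx 1.54 tau 0.452 Mx -1.204 w 0.096
```

```bash
python3 -m handwheel '[0,-4.6,2.4,0,0,-4.4,2.8,0,0,-4.2,3.2,0]' >/dev/null; python3 log.py
python3 -m handwheel '[0,-3.9,3.5,0,0,-3.6,3.9,0,0,-3.2,4.1,0]' >/dev/null; python3 log.py
python3 -m handwheel '[0,3.2,-4.1,0,0,3.6,-3.9,0,0,3.9,-3.5,0]' >/dev/null; python3 log.py
python3 -m handwheel '[0,4.2,-3.2,0,0,4.4,-2.8,0,0,4.6,-2.4,0]' >/dev/null; python3 log.py
python3 -m handwheel '[0,4.8,-2,0,0,5,-1.6,0,0,5.1,-1.1,0]' >/dev/null; python3 log.py
python3 -m handwheel '[0,5.2,-0.7,0,0,5.2,-0.2,0,0,5.2,0.2,0]' >/dev/null; python3 log.py
python3 -m handwheel '[0,5.2,0.7,0,0,5.1,1.1,0,0,5,1.6,0]' >/dev/null; python3 log.py
```

```text
t 5.25 ang 37.4 r 62.3 x -35.1 Ft 8.35 Fr -1.19 Fx 3.10 tau 0.501 Mx -1.371 w 0.094
t 5.55 ang 52.1 r 61.7 x -34.8 Ft 6.68 Fr 1.38 Fx 3.45 tau 0.401 Mx -1.123 w 0.093
t 5.85 ang 43.7 r 62.5 x -35.2 Ft -12.89 Fr 1.04 Fx 10.98 tau -0.773 Mx 1.785 w 0.095
t 6.15 ang 30.9 r 64.0 x -35.3 Ft -13.69 Fr -5.85 Fx 6.30 tau -0.821 Mx 2.982 w 0.094
t 6.45 ang 17.4 r 65.4 x -35.5 Ft -15.14 Fr -15.85 Fx 1.12 tau -0.908 Mx 3.649 w 0.092
t 6.75 ang 2.6 r 66.0 x -35.7 Ft -13.26 Fr -18.35 Fx -2.70 tau -0.796 Mx 3.078 w 0.091
t 7.05 ang -13.9 r 64.5 x -36.1 Ft -10.71 Fr -12.33 Fx -3.88 tau -0.643 Mx 1.690 w 0.092
```

```bash
python3 -m handwheel '[0,0,0,0,0,0,0,0,0,0,0,0]' 0.7; python3 log.py
python3 - <<'E'
from h import *
import cv2
print(local())
a=cams.capture("wrist")[...,::-1];cv2.imwrite("pics/w4.png",a)
cv2.imwrite("pics/v4.png",cv2.resize(a[120:320,170:450],(700,500)))
E
```

```text
time: 7.35
position: [0.4587, 0.0888, 0.1679]
orientation: [-180.0, 0.1, 14.3]
force: [-0.8, 1.5, -1.0]
gripper_width: 0.289
gripper_force: 0.0
t 7.35 ang -18.6 r 60.0 x -37.8 Ft -1.22 Fr 1.46 Fx -0.37 tau -0.073 Mx 0.006 w 0.289
[-37.8 -19.1 167.9]
```

View pics/v4.png

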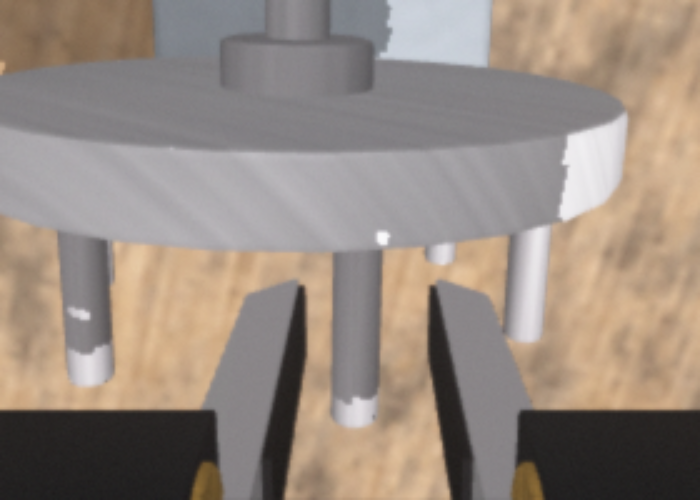

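```bash
echo LOW>>log.txt; python3 -m handwheel '[0,-2,0,0,0,0,0,0,0,0,0,0,0,0,0,0]' 1 12 >/dev/null; python3 log.py
python3 -m handwheel '[0,-5.1,-1.3,0,0,-5.2,-0.9,0,0,-5.2,-0.5,0]'>/dev/null; python3 log.py
python3 -m handwheel '[0,-5.2,0,0,0,-5.2,0.5,0,0,-5.2,0.9,0]'>/dev/null; python3 log.py
python3 -m handwheel '[0,-5.1,1.3,0,0,-4.9,1.8,0,0,-4.7,2.2,0]' >/dev/null; python3 log.py
python3 -m handwheel '[0,-4.5,2.6,0,0,-4.3,3,0,0,-4,3.3,0]' >/dev/null; python3 log.py
python3 -m handwheel '[0,4,-3.3,0,0,4.3,-3,0,0,4.5,-2.6,0]' >/dev/null; python3 log.py
python3 -m handwheel '[0,4.7,-2.2,0,0,4.9,-1.8,0,0,5.1,-1.3,0]' >/dev/null; python3 log.py
python3 -m handwheel '[0,5.2,-0.9,0,0,5.2,-0.5,0,0,5.2,0,0]'>/dev/null; python3 log.py
python3 -m handwheel '[0,5.2,0.5,0,0,5.2,0.9,0,0,5.1,1.3,0]'>/dev/null; python3 log.py
python3 -m handwheel '[0,4.9,1.7,0,0,4.7,2.1,0,0,4.5,2.6,0]'>/dev/null; python3 log.py
python3 -m handwheel '[0,4.3,3,0,0,4,3.3,0,0,3.7,3.7,0]'>/dev/null; python3 log.py
python3 -m handwheel '[0,-3.7,-3.7,0,0,-4,-3.3,0,0,-4.3,-3,0]'>/dev/null; python3 log.py
python3 -m handwheel '[0,-4.5,-2.6,0,0,-4.7,-2.1,0,0,-4.9,-1.7,0]'>/dev/null; python3 log.py
```

```text
t 7.80 ang -16.4 r 59.5 x -37.7 Ft -1.01 Fr 2.61 Fx 0.76 tau -0.060 Mx 0.305 w 0.103
t 8.10 ang -3.8 r 60.3 x -37.3 Ft 6.07 Fr 0.10 Fx 1.02 tau 0.364 Mx -1.098 w 0.097
t 8.40 ang 11.4 r 61.3 x -36.9 Ft 5.64 Fr -2.21 Fx -0.51 tau 0.338 Mx -0.890 w 0.100
t 8.70 ang 28.1 r 61.2 x -36.6 Ft 3.87 Fr -0.75 Fx 3.05 tau 0.232 Mx -0.752 w 0.102
t 9.00 ang 43.3 r 61.0 x -37.0 Ft 3.48 Fr -1.03 Fx 4.88 tau 0.209 Mx -0.520 w 0.101
t 9.30 ang 33.7 r 61.9 x -37.4 Ft -10.62 Fr -4.57 Fx 5.17 tau -0.637 Mx 2.169 w 0.099
t 9.60 ang 19.9 r 63.2 x -37.6 Ft -11.92 Fr -14.45 Fx 1.15 tau -0.715 Mx 2.941 w 0.097
t 9.90 ang 4.1 r 62.8 x -37.8 Ft -9.74 Fr -13.91 Fx -2.35 tau -0.584 Mx 2.016 w 0.102
t 10.20 ang -12.7 r 61.3 x -38.2 Ft -8.11 Fr -11.79 Fx -3.32 tau -0.487 Mx 1.022 w 0.098
t 10.50 ang -29.0 r 60.2 x -38.6 Ft -5.79 Fr -8.36 Fx -2.68 tau -0.347 Mx 0.351 w 0.101
t 10.80 ang -45.2 r 59.3 x -38.9 Ft -5.40 Fr -6.47 Fx -1.90 tau -0.324 Mx -0.074 w 0.098
t 11.10 ang -34.1 r 59.8 x -38.8 Ft 8.47 Fr -5.56 Fx 1.08 tau 0.508 Mx -1.747 w 0.103
t 11.40 ang -18.9 r 60.7 x -38.4 Ft 6.93 Fr -7.69 Fx -0.32 tau 0.416 Mx -1.752 w 0.104
```

```bash
cat > fit.py <<'E'
import numpy as np,re,sys
from scipy.optimize import least_squares
D=[]
low=False
for l in open("log.txt"):
    if "LOW" in l: low=True;continue
    if l.startswith("OFF"): off=float(l.split()[1]);continue
    if not low: continue
    D.append([float(v) for v in re.findall(r"(?:ang|tau) (-?[\d.]+)",l)]+[globals().get("off",0.)])
D=np.array(D);D=D[abs(D[:,1])>.1];a=np.radians(D[:,0]+D[:,2]);d=np.sign(D[:,1])
M=np.c_[d,-np.sin(a),-np.cos(a),np.ones(len(a))]
for cols in([0,1,2],[0,1,2,3]):
    s,r,_,_=np.linalg.lstsq(M[:,cols],D[:,1],rcond=None);print(s.round(3),"A",np.hypot(s[1],s[2]).round(3),"phi",np.degrees(np.arctan2(s[2],s[1])).round(1),"rms",np.sqrt(r/len(a)))
E
python3 fit.py
```

```text
[0.45  0.271 0.098] A 0.288 phi 20.0 rms [0.03515409]
[0.45  0.27  0.193 0.085] A 0.332 phi 35.6 rms [0.03392867]
```

```bash
python3 -m handwheel '[0,-5.1,-1.1,0,0,-5.2,-0.7,0,0,-5.2,-0.2,0,0,-5.2,0.2,0]' - 15 >/dev/null; python3 log.py
python3 -m handwheel '[0,-5.2,0.7,0,0,-5.1,1.1,0,0,-5,1.6,0,0,-4.8,2,0]'>/dev/null; python3 log.py
python3 -m handwheel '[0,-4.6,2.4,0,0,-4.4,2.8,0,0,-4.2,3.2,0]' >/dev/null; python3 log.py
python3 -m handwheel '[0,-3.9,3.5,0,0,-3.6,3.9,0,0,-3.2,4.1,0]' >/dev/null; python3 log.py
python3 -m handwheel '[0,0,0,0,0,0,0,0,0,0,0,0]' 0.6
python3 - <<'E'
from h import *
l=local();y,z=l[1],l[2]-111;a=np.degrees(np.arctan2(y,z));print(l,a)
import cv2
im=cams.capture("wrist")[...,::-1];cv2.imwrite("pics/w5.png",im)
E
```

```text
t 11.80 ang 2.1 r 60.2 x -37.8 Ft 6.42 Fr -5.55 Fx 0.61 tau 0.385 Mx -1.178 w 0.100
t 12.20 ang 23.9 r 58.8 x -37.4 Ft 3.98 Fr -1.65 Fx 2.10 tau 0.239 Mx -0.773 w 0.102
t 12.50 ang 39.7 r 58.5 x -37.5 Ft 3.95 Fr 0.11 Fx 2.98 tau 0.237 Mx -0.582 w 0.102
t 12.80 ang 55.1 r 58.5 x -37.7 Ft 3.37 Fr 0.17 Fx 3.06 tau 0.202 Mx -0.523 w 0.099
time: 13.1
position: [0.4415, 0.1536, 0.1441]
orientation: [-179.9, 0.2, 14.3]
force: [0.0, -0.1, 0.2]
gripper_width: 0.321
gripper_force: 0.0
[-38.6  47.9 144.1] 55.35463640149741
```

View pics/w5.png

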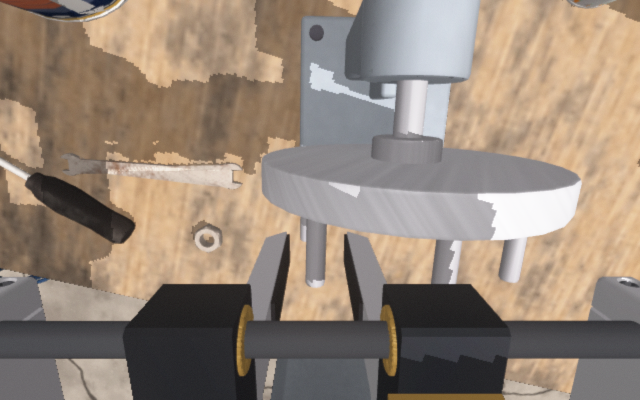

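```bash
python3 -m handwheel '[0,0,-20,0,0,0,-30,0,0,0,-18,0,0,15,0,0,0,23,0,0,0,15,0,0,0,0,15,0,0,0,16,0,0,0,10,0,0,0,0,0]' 0.55
python3 - <<'E'
from h import *
print(local(),delta(pt(-.038,-.005,.171)))
import cv2
im=cams.capture("wrist")[...,::-1];cv2.imwrite("pics/w6.png",im)
E
```

```text
time: 14.15
position: [0.4539, 0.1024, 0.1692]
orientation: [-179.9, 0.3, 14.3]
force: [-0.1, 0.6, 0.4]
gripper_width: 0.448
gripper_force: 0.0
[-39.2  -4.7 169.2] [ 1.1  0.3 -1.8]
```

View pics/w6.png

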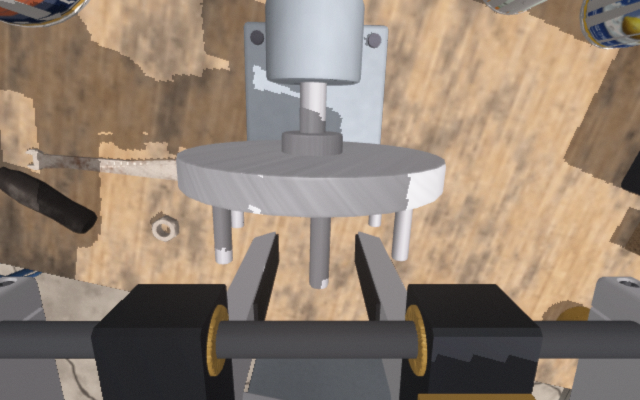

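```bash
echo OFF 60 >>log.txt; python3 -m handwheel '[0,0,-1.8,0,0,0,0,0,0,0,0,0,0,0,0,0]' 1 15 >/dev/null
python3 -m handwheel '[0,-5.2,-0.2,0,0,-5.2,0.2,0,0,-5.2,0.7,0,0,-5.1,1.1,0]'>/dev/null; python3 log.py
python3 -m handwheel '[0,-5,1.6,0,0,-4.8,2,0,0,-4.6,2.4,0,0,-4.4,2.8,0]'>/dev/null; python3 log.py
python3 -m handwheel '[0,-4.2,3.2,0,0,-3.9,3.5,0,0,-3.6,3.9,0,0,-3.2,4.1,0]'>/dev/null; python3 log.py
python3 -m handwheel '[0,3.2,-4.1,0,0,3.6,-3.9,0,0,3.9,-3.5,0]' - 25 >/dev/null; python3 log.py
python3 -m handwheel '[0,4.2,-3.2,0,0,4.4,-2.8,0,0,4.6,-2.4,0]' >/dev/null; python3 log.py
python3 -m handwheel '[0,-4.6,2.4,0,0,-4.4,2.8,0,0,-4.2,3.2,0]' - 15 >/dev/null; python3 log.py
python3 -m handwheel '[0,-3.9,3.5,0,0,-3.6,3.9,0,0,-3.2,4.1,0]' >/dev/null; python3 log.py
python3 -m handwheel '[0,0,0,0,0,0,0,0,0,0,0,0]' 0.6;python3 log.py; sed -i '$d' log.txt;python3 fit.py
python3 - <<'E'
from h import *
print(local())
import cv2
im=cams.capture("wrist")[...,::-1];cv2.imwrite("pics/w7.png",im)
E
```

```text
t 15.00 ang 14.0 r 63.5 x -36.8 Ft 3.11 Fr -0.73 Fx 1.63 tau 0.187 Mx -0.575 w 0.102
t 15.40 ang 33.3 r 62.5 x -37.0 Ft 3.43 Fr -1.21 Fx 4.34 tau 0.206 Mx -0.600 w 0.100
t 15.80 ang 52.7 r 61.4 x -37.6 Ft 5.08 Fr 0.20 Fx 4.32 tau 0.305 Mx -0.771 w 0.100
t 16.10 ang 43.2 r 62.3 x -38.0 Ft -12.05 Fr -0.10 Fx 8.38 tau -0.723 Mx 1.618 w 0.098
t 16.40 ang 30.1 r 63.7 x -38.1 Ft -13.23 Fr -6.45 Fx 4.38 tau -0.794 Mx 2.721 w 0.099
t 16.70 ang 38.7 r 63.0 x -37.8 Ft 3.13 Fr -3.00 Fx 1.94 tau 0.188 Mx -0.333 w 0.099
t 17.00 ang 52.9 r 61.5 x -37.6 Ft 4.16 Fr 0.41 Fx 2.69 tau 0.250 Mx -0.594 w 0.098
time: 17.3
position: [0.441, 0.1548, 0.1473]
orientation: [-180.0, 0.2, 14.3]
force: [0.1, -0.4, 0.3]
gripper_width: 0.317
gripper_force: 0.0
t 17.30 ang 53.6 r 61.1 x -38.8 Ft 0.49 Fr 0.18 Fx 0.02 tau 0.029 Mx 0.038 w 0.317
[0.464 0.274 0.097] A 0.29 phi 19.4 rms [0.03410355]
[0.464 0.28  0.103 0.007] A 0.298 phi 20.3 rms [0.03399823]
[-38.8  49.2 147.3]
```

View pics/w7.png

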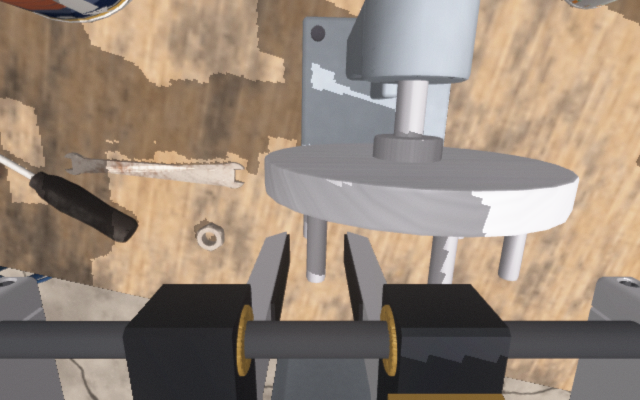

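```bash
echo OFF 120 >>log.txt
python3 -m handwheel '[0,0,-20,0,0,0,-30,0,0,0,-15,0,0,15,0,0,0,25,0,0,0,15,0,0,0,0,15,0,0,0,16,0,0,0,9,0,0,0,0,0]' 0.55
python3 -m handwheel '[0,0,-1,0,0,0,0,0,0,0,0,0,0,0,0,0]' 1 15; python3 log.py
python3 -m handwheel '[0,-5.2,-0.2,0,0,-5.2,0.2,0,0,-5.2,0.7,0,0,-5.1,1.1,0]'>/dev/null; python3 log.py
python3 -m handwheel '[0,-5,1.6,0,0,-4.8,2,0,0,-4.6,2.4,0,0,-4.4,2.8,0]'>/dev/null; python3 log.py
python3 -m handwheel '[0,-4.2,3.2,0,0,-3.9,3.5,0,0,-3.6,3.9,0,0,-3.2,4.1,0]' - 25 >/dev/null; python3 log.py
python3 -m handwheel '[0,3.2,-4.1,0,0,3.6,-3.9,0,0,3.9,-3.5,0]' - 15 >/dev/null; python3 log.py
python3 -m handwheel '[0,4.2,-3.2,0,0,4.4,-2.8,0,0,4.6,-2.4,0]' >/dev/null; python3 log.py
python3 -m handwheel '[0,4.8,-2,0,0,5,-1.6,0,0,5.1,-1.1,0]' >/dev/null; python3 log.py
python3 -m handwheel '[0,5.2,-0.7,0,0,5.2,-0.2,0]' >/dev/null; python3 log.py
python3 fit.py
```

```text
time: 18.35
position: [0.4542, 0.1019, 0.1708]
orientation: [-179.9, 0.3, 14.3]
force: [0.5, -0.3, -0.2]
gripper_width: 0.451
gripper_force: 0.0
time: 18.75
position: [0.4562, 0.1016, 0.1751]
orientation: [180.0, -0.1, 14.3]
force: [-0.8, 0.5, 0.1]
gripper_width: 0.147
gripper_force: 0.0
t 18.75 ang -5.4 r 64.4 x -37.2 Ft -0.72 Fr -0.05 Fx -0.60 tau -0.043 Mx -0.011 w 0.147
t 19.15 ang 12.1 r 64.6 x -36.6 Ft 6.52 Fr -3.59 Fx 0.18 tau 0.391 Mx -1.007 w 0.102
t 19.55 ang 30.7 r 63.4 x -36.2 Ft 6.93 Fr -1.61 Fx -0.04 tau 0.416 Mx -1.118 w 0.100
t 19.95 ang 49.0 r 61.6 x -35.8 Ft 10.22 Fr 0.84 Fx 0.91 tau 0.613 Mx -1.491 w 0.095
t 20.25 ang 39.6 r 62.6 x -36.3 Ft -6.93 Fr 3.35 Fx 6.74 tau -0.416 Mx 0.703 w 0.100
t 20.55 ang 26.5 r 64.0 x -36.5 Ft -8.71 Fr -1.15 Fx 3.87 tau -0.522 Mx 1.545 w 0.097
t 20.85 ang 13.5 r 65.5 x -36.7 Ft -9.55 Fr -8.38 Fx 1.36 tau -0.573 Mx 2.282 w 0.099
t 21.05 ang 4.5 r 66.2 x -36.7 Ft -11.54 Fr -10.55 Fx -1.03 tau -0.692 Mx 2.332 w 0.101
[0.47  0.273 0.109] A 0.294 phi 21.7 rms [0.03910064]
[0.471 0.299 0.122 0.023] A 0.323 phi 22.3 rms [0.03627379]
```

```bash
python3 -m handwheel '[0,-5.2,0.2,0,0,-5.2,0.7,0,0,-5.2,0.9,0,0,-5,1.3,0]' >/dev/null; python3 log.py
python3 -m handwheel '[0,-4.9,1.8,0,0,-4.7,2.2,0,0,-4.5,2.6,0]' >/dev/null; python3 log.py
python3 -m handwheel '[0,0,0,0,0,0,0,0,0,0,0,0]' ; python3 log.py
```

```text
t 21.45 ang 17.0 r 64.9 x -36.5 Ft 6.00 Fr -3.81 Fx -0.06 tau 0.360 Mx -1.089 w 0.099
t 21.75 ang 30.8 r 64.5 x -36.2 Ft 8.01 Fr -1.51 Fx 1.52 tau 0.481 Mx -1.134 w 0.101
time: 22.05
position: [0.4472, 0.1405, 0.1659]
orientation: [-180.0, -0.2, 14.3]
force: [5.0, -1.4, 5.6]
gripper_width: 0.1
gripper_force: 15.0
t 22.05 ang 31.6 r 64.5 x -36.3 Ft 5.15 Fr -3.39 Fx 4.50 tau 0.309 Mx -0.639 w 0.100
```

```bash
python3 -m handwheel '[0,-4.2,3.6,0,0,0,0,0,0,0,0,0,0,0,0,0,0,0,0,0]' - 40 ; python3 log.py
python3 - <<'E'
from h import *
import cv2
im=cams.capture("wrist")[...,::-1];cv2.imwrite("pics/w8.png",im);print(local());np.save("m.npy",cams.camera_model("wrist")["cam_to_world"])
E
```

```text
time: 22.55
position: [0.4464, 0.144, 0.1629]
orientation: [179.9, -0.2, 14.2]
force: [4.5, -3.4, 6.9]
gripper_width: 0.097
gripper_force: 40.0
t 22.55 ang 35.8 r 64.0 x -36.2 Ft 7.57 Fr -3.06 Fx 3.51 tau 0.454 Mx -0.961 w 0.097
[-36.2  37.5 162.9]
```

View pics/w8.png

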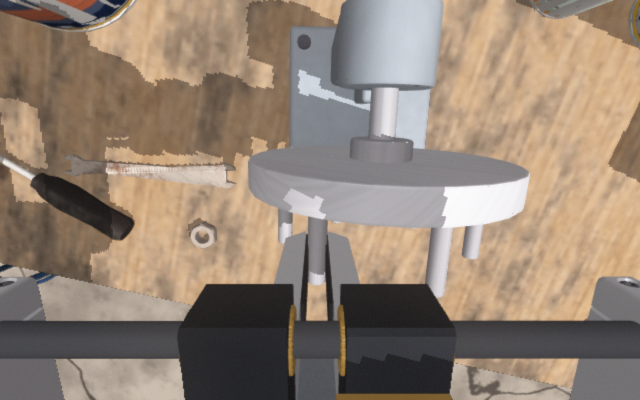

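Run:
```python
from h import *
for u,v,off in((316,278,0),(436,291,-60),(471,254,-120),(285,240,60)):
    a=np.radians(38+off)
    for _ in range(5):
        q=onz("wrist",u,v,.13+.06*np.cos(a))-O;s=np.clip(q@Y/.06,-1,1)
        a=np.arcsin(s) if np.cos(a)>0 else np.pi*np.sign(off)-np.arcsin(s)
    print(off,(q@X*1000).round(1),(q@Y*1000).round(1),np.degrees(a)-off)
```

```text
0 -47.1 39.4 41.03125071556914
-60 -48.4 -20.4 40.08663063915772
-120 -38.9 -47.1 68.33648742201922
60 -38.2 58.4 16.63268816567866
```

```bash
python3 -m handwheel '[0,1,-0.5,0,0,0,0,0,0,0,0,0]'; python3 log.py; python3 -c "
from station import ctrl
print(ctrl.hand_in())"
```

```text
time: 22.9
position: [0.4464, 0.144, 0.1629]
orientation: [-179.9, -0.2, 14.3]
force: [4.5, 0.2, 6.4]
gripper_width: 0.093
gripper_force: 40.0
t 22.90 ang 35.8 r 64.0 x -36.2 Ft 4.49 Fr -4.66 Fx 4.38 tau 0.269 Mx -0.448 w 0.093
the job is handed in; nothing more can be done
None
```

I handed the job in at 22.9 s, with the fingers still holding a peg at 40 N and the wheel still; by my measurements its heavy side is within about 5° of straight down, but no verdict came back.

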